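# Zero and set the ribbon-loop winder

### The arm

A 6-joint arm with a two-finger parallel gripper is mounted at the origin on a cart in front of the work surface, level with it; the furniture and walls round the work are solid. World frame = base frame: x ahead of the robot, y to its left, z up, the work surface at z = 0. Lengths are in m, angles in rad, forces in N, time in s.
With the tool pointing down it reaches from about 0.35 to 0.775 m from the base axis. Payload 5.5 kg.
Tool frame: the origin (TCP) lies at the very end of the fingers, on their centre line; the grasp point (between the pads) lies 19 mm behind it (robot.pinch_z is the distance from the TCP to the grasp point, in m); z points along the fingers, y is the line along which they close (so a half turn about z gives the same grasp; the last joint's range is limited). The gripper opens to 85 mm and grips with 20 to 120 N. Pads are 22 mm wide; open, the fingers measure 114 mm over their backs; the gripper's body (76 mm by 85 mm) begins 54 mm behind the grasp point. The pads swing forward as they close: fully open they stand 13 mm farther back than shut.
Start: joints at [1.167, 0.313, 0.046, 1.304, 0, 1.431], TCP at [0.15, 0.555, 0.231] pointing down, gripper open.
Joint ranges: [-2.76, 2.76], [-0.86, 1.69], [-1.03, 1.26], [-2.2, 2.34], [-1.47, 1.5], [-3.14, 3.14]. Speed limits (rad/s): [2.57, 2.57, 3.14, 3.14, 3.14, 3.14].

### API

Orientations are given as a unit quaternion [w, x, y, z].
In Python, from workcell import readout, read_camera, camera_params, close_job, robot gives the robot as it stands.
- The arm moves only by the shell command python3 -m inch 'ROWS' [OPENING] [FORCE]. ROWS is JSON, a list of rows, each a list of 2 entries, a list of its own where there are three numbers: the shift along the tool's x, y, z in mm, then the turn, a rotation vector about the tool's x, y, z in rad. In form: [[[tx, ty, tz], [rx, ry, rz]], ...]. A call has 1 to 12 rows; each row is the pose to reach, as a shift and turn from the pose commanded when the call began, along the tool's axes at that moment; what a row does not reach only later rows make up. A row lasts 1/10 s, in which the tool goes at most 50 mm and 8.59 degrees, less where a joint would pass 70% of its speed; a pose out of reach is approached as far as the arm can. A call with a gripper value outside its range is refused whole. OPENING is the opening, from 0 (shut) to 1 (fully open), set as the call begins (- or left out, the last holds). The fingers move at their own pace and stop on an object; FORCE is the grip in N (left out, the last holds). Time passes only in rows, so rows that repeat a pose let the fingers close. It gives the time, the measured TCP pose, the force, the opening and the grip force at its end, in the units of the state.
- readout.state(): the state, without advancing time (a new reading comes with each control period).
- read_camera(name): name is "side" or "top"; returns the picture (480x640x3 uint8, blue, green, red); there is no depth.
- camera_params(name): a dict with "intrinsics" (3x3 intrinsics, pixels), "eye" and "orientation" of the camera in the world. Camera axes: x right, y down, z forward; pixel columns grow to the right and rows downward; lengths in m; the calibration is good to about 2 mm. A picture is of the moment at which its call begins. camera_params takes no time and is no camera call.
- close_job(): hands the job in; it is judged then, once.
The state is a dict: "time": time; "q": joint angles; "qvel": joint speeds; "joint_efforts": joint torques, N m; "position": TCP position; "orientation": TCP orientation; "ft_force": force on the tool from outside, world axes, zero at the start; "ft_torque": the same for the moment, N m; "gripper_width": opening from 0.0 (shut) to 1.0 (fully open); "grasp_force": force on a finger pad.
Only numpy, scipy, OpenCV 4.12 (cv2) and the standard library are available. Lean on these libraries where they do the work, as an engineer would, in place of code of your own. Each camera call takes 0.05 s, during which the arm holds its last target. There are 200 camera calls.

### The job

Get the ribbon-loop winder ready: first turn its black counter knob clockwise, as seen from above, all the way back to the zero stop and leave it there. Then draw the spring-loaded leg out until its pointer stands at the red mark clip, and with the leg held there squeeze the orange cam lever fully closed against the leg (do not close it before the leg is at the mark). Finish still holding the leg at the mark with the lever closed, because the leg springs back if you let go, and leave the goods around alone.

Things in the scene. Friction and masses are not known exactly. Their poses are not given: they have to be found in the camera images.
- winder: ribbon-loop winder, a fixture that cannot move: wooden base plate 92 mm wide, x -140 to 145 mm, top at z 10, with grey sleeve, leg, orange lever (+y side) and white counter box (-x end). Origin: on the table under the leg's axis at the sleeve's mouth; x along the leg outward, z up. Positions called 'winder x, y, z' are mm in this frame
- knob (a joint): counter reset knob, rad; 0 is the zero stop, positive is turned counter-clockwise seen from above; starts at 0.6 to 1.2. Stiff (0.05 N m), stays where it is left
- knob_grip (a point): on the knob's axis (winder x -105, y 0), 60 mm above the table, the middle of its grip: an upright bar 38 mm long, 12 mm wide, z 47 to 71, whose length runs along this point's own x axis; at the zero stop the bar is parallel to the leg. The counter box under it is 66 x 72 mm, its top at z 40
- leg: aluminium leg, y -8 to 8, 20 mm high, axis at z 50, sliding along winder x. Origin: on its axis in the face of the wooden pull plate that looks back to the sleeve; axes as the winder's. Starts fully in, origin at winder x 42, and draws out up to 68 mm against a spring of 3 to 4.5 N that pulls it back. The closed lever does not hold it
- index (a point): tip of the thin pointer under the pull plate, moves with the leg: at the leg origin's x, winder y 32, 15 mm above the table
- mark: red clip 10 x 10 x 8 mm on the base plate beside the metal scale on the lever side, the length mark (cannot move); origin at its underside on its middle line, winder y 41, z 10, at winder x 84 to 100; x axis along the leg. The leg is at the mark when the pointer has the same x as the clip
- lever (a joint): orange cam lever, rad; 0 is fully closed (lying along the leg), positive is swung open away from the leg; starts at 0.18 to 0.26. Its pivot is at winder x 20, y 16; friction 0.06 N m, it stays where it is left
- lever_tip (a point): free end of the lever, 84 mm from the pivot, 51 mm above the table; the lever is 8 mm thick and 22 mm high (z 40 to 62). Closed it fills winder y 12 to 20, x 20 to 104, so leg and lever together are 28 mm across, from y -8 to y 20
- clip_jar: clip-top jar, 90 x 84 x 121 mm, bystander; origin under its middle
- soap_0: pink soap box, 56 x 78 x 26 mm, bystander; origin under its middle
- soap_3: lilac soap box, 56 x 78 x 26 mm, bystander; origin under its middle
- round_tin: round flowered tin, 74 mm wide, 32 mm high, bystander; origin under its middle
- floral_tube_0: white flowered tube standing on its cap, 38 x 58 x 129 mm, bystander; origin under its middle
- sleeve_mouth (a point): centre of the mouth of the grey sleeve, winder (0, 0, 50). The sleeve fills x -60 to 0, y -18 to 18, top at z 71, with a short wooden peg on it up to z 89. The dark lever bracket with its pin stands beside the leg at x -4 to 30, y 8 to 26, up to z 66
- pull_plate (a point): middle of the sleeve-facing face of the pull plate's free part (leg's x, y -32, z 50), moves with the leg. Plate 8 mm thick, y -56 to 6, z 33 to 67, only on the side away from the lever. A finger set down between sleeve and plate can draw the leg out by it while the other finger passes outside the open lever. Beyond it the leg runs on 42 mm with a peg up to z 80

How it is judged:
By the outcome, as a careful person would: the job done as asked, in the order asked, and still so for the second after the job is handed in, while the arm keeps its last pose, push and grip.
It also fails if it takes over 51 s, if anything falls off the work surface, if the arm or the gripper's body presses on something with over 40 N, if the wrist force passes 120 N, or if a joint passes its speed limit or range.

## Working session

There is one attempt and no reset: what is moved stays moved. The work goes in short steps, Python scripts to look and compute and a shell command to move; the robot and the scene stay as the last step left them, time stands still between calls to the robot, and variables do not carry over. Pictures are saved under pics/ and viewed, at most 10 in all, crops included, and the job is handed in when it is done.

```bash
mkdir -p pics; python3 - <<'E'
from workcell import readout, read_camera, camera_params, robot
import cv2
for n in("side","top"):
    cv2.imwrite(f"pics/{n}0.png",read_camera(n)); p=camera_params(n); print(n,p)
s=readout.state(); print(s["position"],s["orientation"],s["time"],s["gripper_width"],robot.pinch_z)
E
```

```text
side {'intrinsics': array([[574.13019642,   0.        , 327.31450339],
       [  0.        , 574.13019642, 238.78542954],
       [  0.        ,   0.        ,   1.        ]]), 'eye': array([ 0.52009525, -1.27709023,  0.68080419]), 'orientation': array([-0.53894752,  0.84225788,  0.01066943,  0.00483767])}
top {'intrinsics': array([[478.64159921,   0.        , 321.76946106],
       [  0.        , 478.64159921, 244.70806846],
       [  0.        ,   0.        ,   1.        ]]), 'eye': array([0.45366051, 0.02761098, 1.06761753]), 'orientation': array([-0.01209296,  0.71360323, -0.70016751,  0.01973926])}
[0.14976584 0.55468483 0.23051185] [-2.13209051e-04  1.31501569e-01  9.91315635e-01 -7.76512345e-04] 0.1 0.997970076109602 0.0187
```

View pics/top0.png

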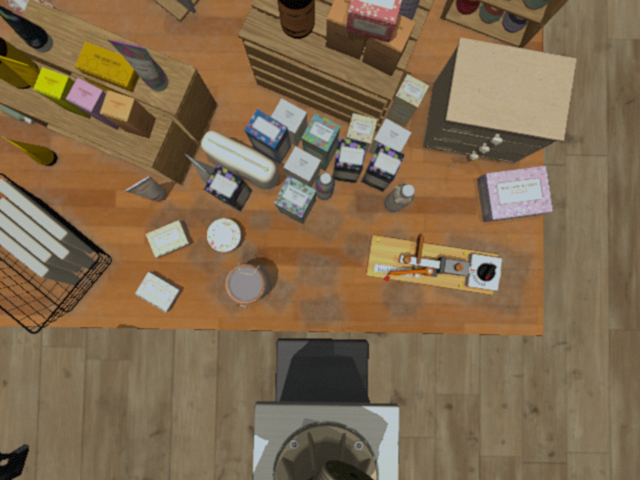

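View pics/side0.png

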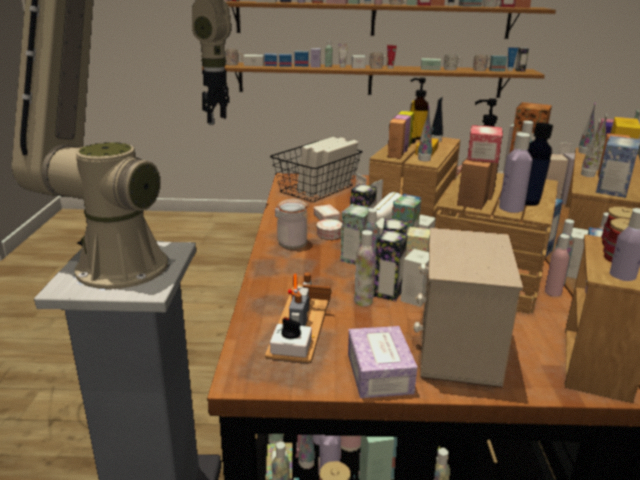

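Top view: the winder lies at pixels (368–502, 235–292). The leg points left (world +y), the lever is on the robot's side, and the counter box is at (486,272). I'll enlarge it and compute the base pose.

```bash
cat > h.py <<'E'
import numpy as np,cv2
from scipy.spatial.transform import Rotation as R
from workcell import readout, read_camera, camera_params, robot
def cast(n,u,v,z):
    p=camera_params(n);o=p["orientation"];d=R.from_quat([o[1],o[2],o[3],o[0]]).apply(np.linalg.solve(p["intrinsics"],[u,v,1.]))
    return p["eye"]+d*(z-p["eye"][2])/d[2]
def proj(n,X):
    p=camera_params(n);o=p["orientation"];c=p["intrinsics"]@R.from_quat([o[1],o[2],o[3],o[0]]).inv().apply(np.array(X)-p["eye"]);return c[:2]/c[2]
E
python3 - <<'E'
from h import *
im=cv2.imread("pics/top0.png"); x0,y0=358,218
cv2.imwrite("pics/c1.png",cv2.resize(im[y0:y0+96,x0:x0+160],None,fx=5,fy=5,interpolation=cv2.INTER_CUBIC))
hsv=cv2.cvtColor(im,cv2.COLOR_BGR2HSV)
for p in((375,250),(450,285),(530,300),(400,278),(480,258),(415,270)): print(p,hsv[p[1],p[0]])
E
```

```text
(375, 250) [ 22 121 191]
(450, 285) [ 19 129 191]
(530, 300) [ 14 149 152]
(400, 278) [ 23 123 190]
(480, 258) [103  26 206]
(415, 270) [ 14 255 168]
```

View pics/c1.png

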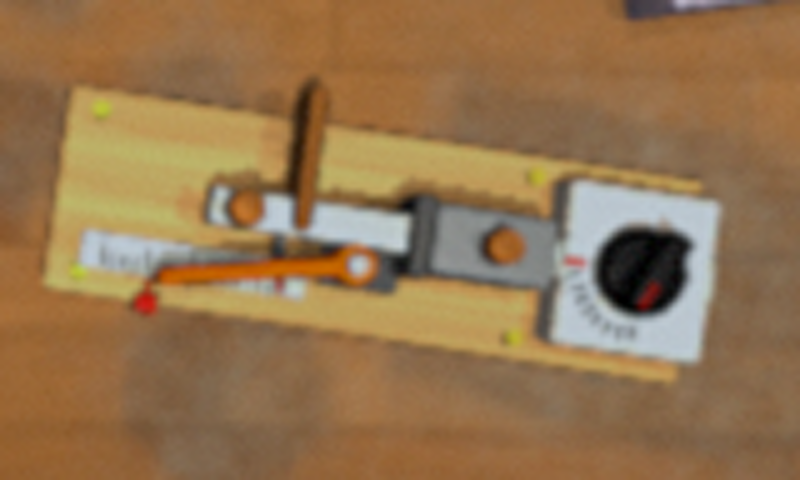

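The crop shows the base corners at (75,88), (45,287), (703,183) and (677,382), the knob at (645,268), the lever running from pivot (360,265) to (160,275), the red clip at (146,302) and the plate at (310,150).

```bash
cat >> h.py <<'E'
def crop(u,v): return (u+.5)/5-.5+358,(v+.5)/5-.5+218
E
python3 - <<'E'
from h import *
C=[(75,88,145,-46),(45,287,145,46),(703,183,-140,-46),(677,382,-140,46)]
W=np.array([cast("top",*crop(u,v),.01)[:2] for u,v,_,_ in C]);L=np.array([c[2:] for c in C])/1e3
lc=L-L.mean(0);wc=W-W.mean(0)
th=np.arctan2((lc[:,0]*wc[:,1]-lc[:,1]*wc[:,0]).sum(),(lc*wc).sum())
Rm=np.array([[np.cos(th),-np.sin(th)],[np.sin(th),np.cos(th)]]);o=W.mean(0)-Rm@L.mean(0)
print("yaw",th,np.degrees(th),"o",o,"res mm",(W-L@Rm.T-o)*1e3)
def w(u,v,z): return (Rm.T@(cast("top",*crop(u,v),z)[:2]-o))*1e3
im=cv2.imread("pics/top0.png");hsv=cv2.cvtColor(im,cv2.COLOR_BGR2HSV)
m=((hsv[...,0]<5)|(hsv[...,0]>174))&(hsv[...,1]>150)&(hsv[...,2]>90);m[:,:360]=0;m[:,510:]=0;m[:230]=0;m[296:]=0
n,l,st,c=cv2.connectedComponentsWithStats(m.astype(np.uint8))
for i in range(1,n): print("red",c[i],st[i,4],((c[i]-[358,218]+.5)*5-.5))
print("mark",w(146,302,.018),"levertip",w(160,275,.062),"pivot",w(360,265,.066),"knob",w(640,268,.071),"plate",w(318,87,.067),w(303,225,.067),"peg",w(505,243,.089),"box",[w(u,v,.04) for u,v in((570,180),(720,200),(700,360),(552,343))])
print("mark px",[proj("side",[*(Rm@[x,.041]+o),.015]) for x in(.084,.1)])
E
```

```text
yaw 1.4401041285374052 82.51188862455874 o [ 0.46182059 -0.23208774] res mm [[-1.64465157 -1.32503192]
 [ 1.27232615 -1.28291448]
 [-1.30820637  1.62167083]
 [ 1.68053178  0.98627557]]
red [487.28571429 276.71428571] 7 [648.42857143 295.57142857]
red [386.63636364 278.09090909] 11 [145.18181818 302.45454545]
mark [99.96490156 44.45533859] levertip [102.31389214  32.26796381] pivot [20.51494514 15.67983524] knob [-94.36673439  -0.38718073] plate [ 48.60065252 -55.58341723] [46.74066434  2.70004087] peg [-31.7362995   -1.49941138] box [array([-70.26531941, -34.73494413]), array([-135.60780137,  -35.87115415]), array([-136.1562555 ,   33.57974277]), array([-72.04268507,  35.83517353])]
mark px [array([289.33105084, 294.74203545]), array([290.73684638, 291.27066943])]
```

```bash
cat >> h.py <<'E'
th=1.4401;o=np.array([.4618,-.2321])
Rm=np.array([[np.cos(th),-np.sin(th)],[np.sin(th),np.cos(th)]])
def wpt(x,y,z): return np.array([*(Rm@[x/1e3,y/1e3]+o),z/1e3])
def tool():
    "TCP in winder mm, and yaw of the tool y axis vs winder y"
    s=readout.state();q=s["orientation"];r=R.from_quat([q[1],q[2],q[3],q[0]]);p=np.array(s["position"])
    M=r.as_matrix();a=Rm.T@(p[:2]-o)*1e3
    return s,M,[round(float(v),1) for v in (*a,p[2]*1e3)]
E
python3 - <<'E'
from h import *
im=cv2.imread("pics/top0.png")[255:291,464:506]
g=(255*(im/255.)**.5).astype(np.uint8);k=14
g=cv2.resize(g,None,fx=k,fy=k,interpolation=cv2.INTER_CUBIC)
def P(x,y,z): u=proj("top",wpt(x,y,z)); return (int((u[0]-464+.5)*k),int((u[1]-255+.5)*k))
cv2.circle(g,P(-105,0,71),4,(0,255,0),-1)
for a in(.6,.9,1.2): cv2.circle(g,P(-105+19*np.cos(a),19*np.sin(a),71),3,(255,255,0),-1);cv2.circle(g,P(-105-19*np.cos(a),-19*np.sin(a),71),3,(255,0,255),-1)
cv2.imwrite("pics/k.png",g)
s,M,t=tool();print(M.round(2),t);print(wpt(-105,0,0))
E
```

```text
[[-0.97  0.26 -0.  ]
 [ 0.26  0.97 -0.  ]
 [ 0.   -0.   -1.  ]] [739.4, 411.9, 230.5]
[ 0.44811592 -0.3362045   0.        ]
```

View pics/k.png

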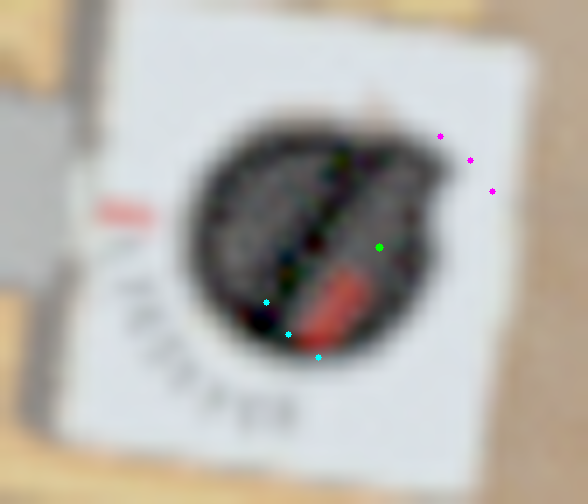

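The bar's red end is at (315,345) and its far end at (435,165), centred on the predicted axis, so the knob angle is about 1.1 rad. The winder pose is confirmed. Next I work out the shifts for the approach.

```bash
cat >> h.py <<'E'
def goto(P,yaw,M,p0):
    "shift (mm, tool axes) and turn about tool z for TCP at world P, tool x at world yaw, straight down"
    d=M.T@(np.array(P)-p0)*1e3
    T=np.array([[np.cos(yaw),np.sin(yaw),0],[np.sin(yaw),-np.cos(yaw),0],[0,0,-1.]])
    return d.round(1),R.from_matrix(M.T@T).as_rotvec().round(3)
E
python3 - <<'E'
from h import *
s,M,t=tool();p=np.array(s["position"])
for P in((.45,.3,.23),(.5,0,.23),wpt(-105,0,150)): print(goto(P,2.54,M,p))
E
```

```text
(array([-356.3, -167.6,    0.7]), array([-0.002,  0.   ,  0.338]))
(array([-482.7, -444.2,    1.1]), array([-0.002,  0.   ,  0.338]))
(array([-520.3, -782.2,   81.6]), array([-0.002,  0.   ,  0.338]))
```

```bash
python3 -m inch '[[[-356,-168,0],[0,0,0.338]],[[-356,-168,0],[0,0,0.338]],[[-356,-168,0],[0,0,0.338]],[[-356,-168,0],[0,0,0.338]],[[-356,-168,0],[0,0,0.338]],[[-356,-168,0],[0,0,0.338]],[[-356,-168,0],[0,0,0.338]],[[-356,-168,0],[0,0,0.338]],[[-483,-444,0],[0,0,0.338]],[[-483,-444,0],[0,0,0.338]],[[-483,-444,0],[0,0,0.338]],[[-483,-444,0],[0,0,0.338]]]' 1 && python3 - <<'E'
from h import *
s,M,t=tool();p=np.array(s["position"]);print(t,s["q"])
for P in((.5,0,.23),wpt(-105,0,130)): print(goto(P,2.54,M,p))
E
```

```text
time: 1.3
position: [0.4829, 0.101, 0.2309]
orientation: [-0.0, 0.296, 0.955, -0.0]
ft_force: [0.5, 1.0, 0.1]
gripper_width: 1.0
grasp_force: 0.0
[333.0, 22.5, 230.9] [ 4.32328493e-02  1.55879697e-01 -1.58630340e-01  1.25687695e+00
  6.97306482e-05  6.44780893e-01]
(array([-71.2, -73.6,   0.9]), array([-0.   , -0.001,  0.   ]))
(array([-218.8, -380.1,  100.9]), array([-0.   , -0.001,  0.   ]))
```

```bash
python3 -m inch '[[[-71,-74,0],[0,0,0]],[[-71,-74,0],[0,0,0]],[[-219,-380,60],[0,0,0]],[[-219,-380,60],[0,0,0]],[[-219,-380,60],[0,0,0]],[[-219,-380,60],[0,0,0]],[[-219,-380,60],[0,0,0]],[[-219,-380,60],[0,0,0]],[[-219,-380,60],[0,0,0]],[[-219,-380,101],[0,0,0]],[[-219,-380,101],[0,0,0]],[[-219,-380,101],[0,0,0]]]' && python3 - <<'E'
from h import *
s,M,t=tool();p=np.array(s["position"]);print(t,s["q"])
for P in(wpt(-105,0,130),wpt(-105,0,49)): print(goto(P,2.54,M,p))
cv2.imwrite("pics/s1.png",cv2.resize(read_camera("side")[220:370,180:380],None,fx=4,fy=4,interpolation=cv2.INTER_CUBIC))
E
```

```text
time: 2.5
position: [0.4476, -0.3332, 0.1295]
orientation: [-0.002, 0.296, 0.955, 0.001]
ft_force: [0.0, 0.7, 1.3]
gripper_width: 1.0
grasp_force: 0.0
[-102.1, 0.9, 129.5] [-7.83974647e-01  3.33898124e-01 -1.79926731e-01  1.06079451e+00
  2.72362320e-04 -1.82043658e-01]
(array([-2.2, -2.2, -0.5]), array([ 0.001, -0.004, -0.   ]))
(array([-2.5, -2.2, 80.5]), array([ 0.001, -0.004, -0.   ]))
```

View pics/s1.png

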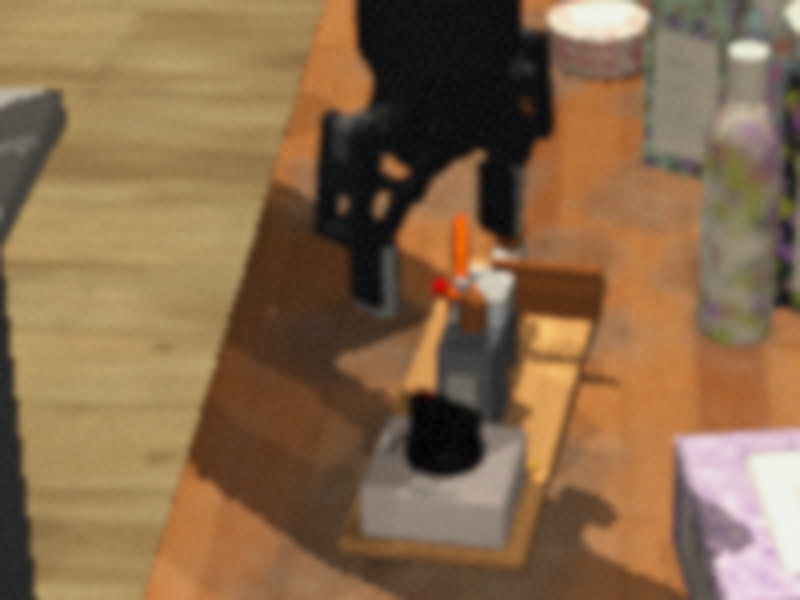

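The side crop shows the gripper over the base. The red clip at full-image (290,291.8) gives x≈98, which agrees with the top view (99). I'll narrow the fingers to clear the sleeve and descend onto the knob bar.

```bash
python3 -m inch '[[[0,0,0],[0,0,0]],[[0,0,0],[0,0,0]],[[0,0,30],[0,0,0]],[[0,0,60],[0,0,0]],[[0,0,81],[0,0,0]],[[0,0,81],[0,0,0]],[[0,0,81],[0,0,0]]]' 0.42 30 && python3 -m inch '[[[0,0,0],[0,0,0]],[[0,0,0],[0,0,0]],[[0,0,0],[0,0,0]],[[0,0,0],[0,0,0]],[[0,0,0],[0,0,0]],[[0,0,0],[0,0,0]]]' 0 30; python3 - <<'E'
from h import *
s,M,t=tool();print(t,s["q"],s["ft_torque"],s["ft_force"])
E
```

```text
time: 3.25
position: [0.4491, -0.3342, 0.0503]
orientation: [0.0, 0.296, 0.955, -0.0]
ft_force: [-0.1, 1.0, 0.4]
gripper_width: 0.423
grasp_force: 0.0
time: 3.85
position: [0.4496, -0.335, 0.051]
orientation: [0.001, 0.296, 0.955, -0.0]
ft_force: [-0.5, 1.1, 6.0]
gripper_width: 0.134
grasp_force: 31.8
[-103.6, -1.3, 51.0] [-7.83838392e-01  4.02028053e-01 -2.90351132e-01  8.75448136e-01
  5.09747355e-04 -1.82236320e-01] [0.19263122 0.04392464 0.03019095] [-0.5291641   1.12596836  6.01217419]
```

```bash
python3 -m inch '[[[0,0,0],[0,0,0.14]],[[0,0,0],[0,0,0.28]],[[0,0,0],[0,0,0.42]],[[0,0,0],[0,0,0.56]],[[0,0,0],[0,0,0.7]],[[0,0,0],[0,0,0.82]],[[0,0,0],[0,0,0.92]],[[0,0,0],[0,0,1.0]],[[0,0,0],[0,0,1.05]],[[0,0,0],[0,0,1.05]],[[0,0,0],[0,0,1.05]]]' ; python3 - <<'E'
from h import *
s,M,t=tool();print(t,np.arctan2(M[1,0],M[0,0])-th,s["q"][5],s["ft_torque"])
E
python3 -m inch '[[[0,0,0],[0,0,0.03]],[[0,0,0],[0,0,0.06]],[[0,0,0],[0,0,0.06]],[[0,0,0],[0,0,0.06]]]' ; python3 - <<'E'
from h import *
s,M,t=tool();print(t,np.arctan2(M[1,0],M[0,0])-th,s["q"][5],s["ft_torque"])
E
```

```text
time: 4.95
position: [0.4492, -0.3352, 0.0511]
orientation: [0.001, 0.735, 0.678, -0.0]
ft_force: [-1.3, 0.8, 7.1]
gripper_width: 0.133
grasp_force: 31.9
[-103.9, -0.9, 51.1] 0.04932653141520493 0.8680233533497118 [ 0.07660551  0.31532987 -0.0211422 ]
time: 5.35
position: [0.4491, -0.3352, 0.0511]
orientation: [0.001, 0.755, 0.656, -0.0]
ft_force: [-0.7, -0.1, 6.8]
gripper_width: 0.133
grasp_force: 32.0
[-103.9, -0.9, 51.1] -0.010274628825493348 0.9276554743245355 [0.16207761 0.31461183 0.04844068]
```

```bash
for i in 1 2 3; do python3 -m inch '[[[0,0,0],[0,0,0.03]],[[0,0,0],[0,0,0.03]],[[0,0,0],[0,0,0.03]]]' >/dev/null; python3 - <<'E'
from h import *
s,M,t=tool();print(t,np.arctan2(M[1,0],M[0,0])-th,s["q"][5],s["ft_torque"],s["joint_efforts"][5],s["ft_force"])
E
done
```

```text
[-103.8, -0.9, 51.1] -0.03910061089102013 0.9566023163855525 [0.07025475 0.39394072 0.61281174] 0.6059924885630608 [-2.54791456 -0.46587387  7.41925742]
[-103.9, -0.9, 51.1] -0.06832751024757422 0.9858747897942292 [-0.01602093  0.43356795  0.94868267] 0.97064059227705 [-2.14989086 -0.50224426  7.03406887]
[-103.9, -0.9, 51.1] -0.09752776117457573 1.0151534886403981 [-0.03351553  0.42681121  1.3216858 ] 1.3217097893357277 [-1.82907432 -0.33791168  7.69759111]
```

The torque rises sharply past about 0 rad, so the knob is against its zero stop. I'll release it, lift, and move over the leg.

```bash
python3 -m inch '[[[0,0,0],[0,0,0]],[[0,0,0],[0,0,0]],[[0,0,0],[0,0,0]],[[0,0,-30],[0,0,0]],[[0,0,-75],[0,0,0]],[[0,0,-85],[0,0,0]],[[0,0,-85],[0,0,0]]]' 0.42 ; python3 - <<'E'
from h import *
s,M,t=tool();p=np.array(s["position"]);print(t)
for P in(wpt(20,6,136),wpt(20,6,33)): print(goto(P,th,M,p))
E
```

```text
time: 6.95
position: [0.4498, -0.3355, 0.1364]
orientation: [0.002, 0.784, 0.621, 0.0]
ft_force: [-0.5, 0.4, 0.1]
gripper_width: 0.42
grasp_force: 0.0
[-104.0, -1.6, 136.4]
(array([ 1.227e+02, -2.000e+01,  1.000e-01]), array([ 0.004,  0.002, -0.1  ]))
(array([122.9, -20.4, 103.1]), array([ 0.004,  0.002, -0.1  ]))
```

```bash
python3 -m inch '[[[50,-8,0],[0,0,-0.1]],[[95,-16,0],[0,0,-0.1]],[[123,-20,0],[0,0,-0.1]],[[123,-20,0],[0,0,-0.1]],[[123,-20,0],[0,0,-0.1]],[[123,-20,0],[0,0,-0.1]]]' 1 ; python3 - <<'E'
from h import *
s,M,t=tool();p=np.array(s["position"]);print(t,np.arctan2(M[1,0],M[0,0])-th)
print(goto(wpt(20,6,33),th,M,p))
im=read_camera("top");cv2.imwrite("pics/t2.png",cv2.resize(im[218:314,358:518],None,fx=5,fy=5,interpolation=cv2.INTER_CUBIC))
E
```

```text
time: 7.55
position: [0.4571, -0.2106, 0.1334]
orientation: [-0.0, 0.752, 0.659, -0.0]
ft_force: [-0.2, 0.4, 1.1]
gripper_width: 0.998
grasp_force: 0.0
[20.7, 7.5, 133.4] -0.0010128483047127101
(array([ -0.7,   1.6, 100.4]), array([-0.001, -0.   , -0.001]))
```

View pics/t2.png

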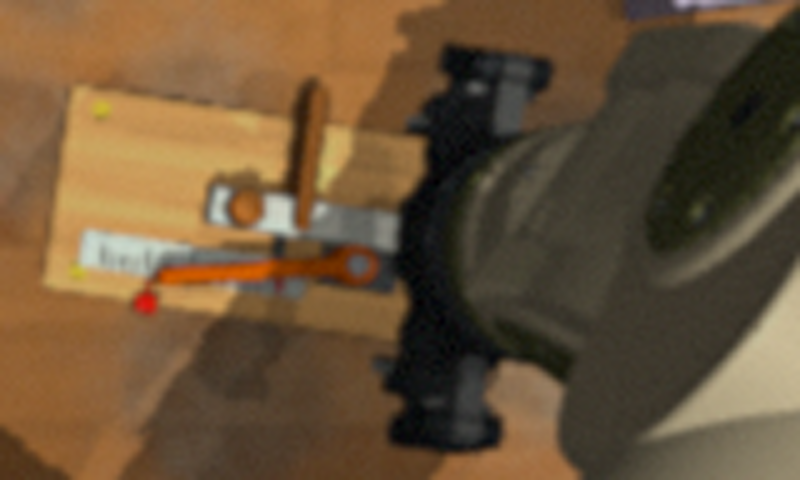

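The arm hides the knob here, so I'll check it later. The lever is still open and the leg is in. Descending.

```bash
python3 -m inch '[[[0,1,35],[0,0,0]],[[0,1,70],[0,0,0]],[[0,1,90],[0,0,0]],[[0,1,101],[0,0,0]],[[0,1,101],[0,0,0]],[[0,1,101],[0,0,0]]]' ; python3 - <<'E'
from h import *
s,M,t=tool();print(t,s["ft_force"])
E
```

```text
time: 8.2
position: [0.4587, -0.2109, 0.0338]
orientation: [0.0, 0.752, 0.659, 0.0]
ft_force: [0.0, -1.3, -0.2]
gripper_width: 1.002
grasp_force: 0.0
[20.6, 5.9, 33.8] [ 0.04283672 -1.26474179 -0.18987475]
```

```bash
python3 -m inch '[[[8,0,0],[0,0,0]],[[16,0,0],[0,0,0]],[[25,0,0],[0,0,0]],[[35,0,0],[0,0,0]],[[45,0,0],[0,0,0]],[[55,0,0],[0,0,0]],[[61,0,0],[0,0,0]],[[65,0,0],[0,0,0]],[[65,0,0],[0,0,0]],[[65,0,0],[0,0,0]]]' ; python3 - <<'E'
from h import *
s,M,t=tool();print(t,(Rm.T@s["ft_force"][:2]))
im=read_camera("top");cv2.imwrite("pics/t3.png",cv2.resize(im[218:314,358:518],None,fx=5,fy=5,interpolation=cv2.INTER_CUBIC))
cv2.imwrite("pics/s3.png",cv2.resize(read_camera("side")[230:350,220:380],None,fx=5,fy=5,interpolation=cv2.INTER_CUBIC))
E
```

```text
time: 9.2
position: [0.4666, -0.1454, 0.0331]
orientation: [-0.0, 0.752, 0.659, -0.0]
ft_force: [1.0, -4.1, 1.2]
gripper_width: 1.0
grasp_force: 1.8
[86.6, 6.6, 33.1] [-3.89316546 -1.5211856 ]
```

View pics/t3.png

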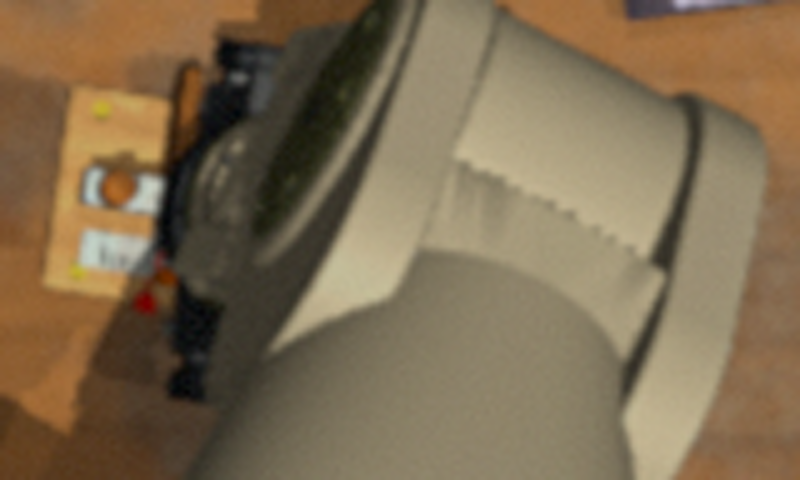

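View pics/s3.png

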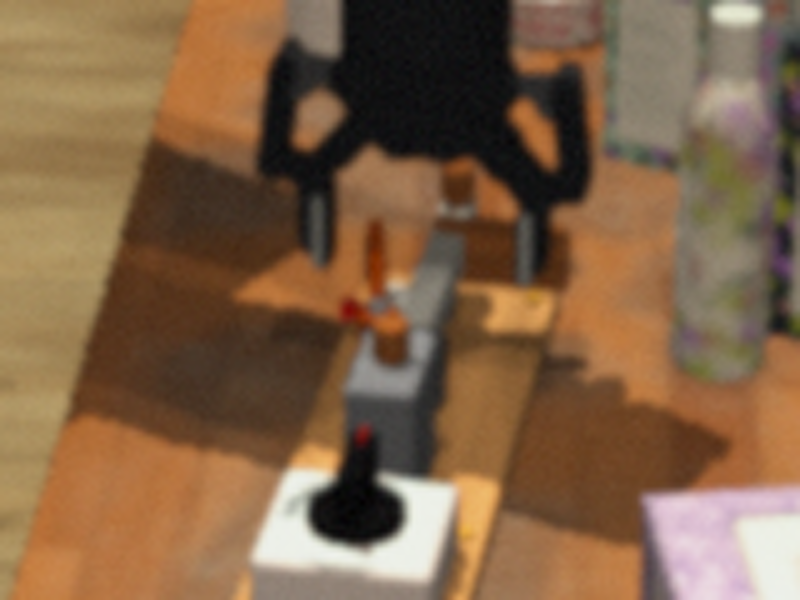

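Side crop: the knob bar is now parallel to the leg with its red end toward the sleeve, and the fingers straddle the leg and open lever. In the top crop the leg peg has moved to (119,187), the pointer tip is near (160,260) and the clip is at (146,300). Now I'll measure the leg's travel from the peg, and the clip and pointer.

```bash
python3 - <<'E'
from h import *
b=cv2.imread("pics/t2.png");a=cv2.imread("pics/t3.png")
# leg end + peg patch (crop px) matched from before to after
T=b[178:236,200:275]
r=cv2.matchTemplate(a[130:260,60:170],T,cv2.TM_CCOEFF_NORMED);_,v,_,m=cv2.minMaxLoc(r);print("match",v,m)
def w(u,v,z): return (Rm.T@(cast("top",*crop(u,v),z)[:2]-o))*1e3
print("leg moved",w(m[0]+60+46,m[1]+130+30,.07)-w(246,208,.07))
for n,im in(("before",b),("after",a)):
    h=cv2.cvtColor(im,cv2.COLOR_BGR2HSV)
    k=(((h[...,0]<5)|(h[...,0]>172))&(h[...,1]>140)&(h[...,2]>60)).astype(np.uint8);k[:,340:]=0
    N,l,st,c=cv2.connectedComponentsWithStats(k)
    for i in range(1,N):
        if st[i,4]>15: print(n,c[i].round(1),st[i],"wx z15",w(*c[i],.0165).round(1), "left/right x", w(st[i,0],c[i][1],.018).round(1)[0],w(st[i,0]+st[i,2],c[i][1],.018).round(1)[0])
E
```

```text
match 0.9586057066917419 (13, 29)
leg moved [53.65208229  0.068919  ]
before [145.2 303.3] [136 294  18  18 255] wx z15 [100.  45.] left/right x 104.2 96.4
after [144.7 303.1] [136 293  18  21 267] wx z15 [100.2  45. ] left/right x 104.3 96.4
```

```bash
python3 - <<'E'
from h import *
a=np.mean([read_camera("top").astype(float) for _ in range(6)],0)
cv2.imwrite("pics/avg3.png",a.astype(np.uint8))
b=cv2.imread("pics/top0.png").astype(float)
g=[cv2.resize((255*(np.clip(i[258:288,374:404],0,255)/255)**.6).astype(np.uint8),None,fx=13,fy=13,interpolation=cv2.INTER_CUBIC) for i in(b,a)]
for im in g:
  for x,y,z,c in((94+1.3,36,18,(255,255,0)),(94+1.3,46,18,(255,255,0)),(104+1.3,36,18,(255,255,0)),(104+1.3,46,18,(255,255,0)),(97.0,32,15,(0,255,0))):
    u=proj("top",wpt(x,y,z));cv2.circle(im,(int((u[0]-374+.5)*13),int((u[1]-258+.5)*13)),3,c,-1)
cv2.imwrite("pics/z.png",np.hstack(g))
E
```

```text
(no output)
```

View pics/z.png

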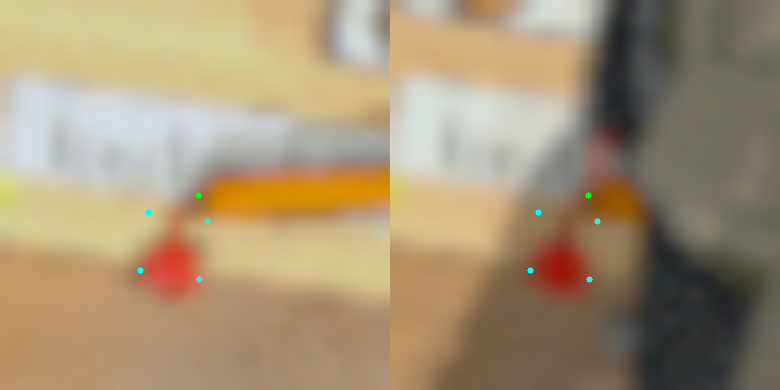

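The clip body is at (170,265) in the left panel, with its centre line at reading x≈100.2. My frame reads about 1.3 mm high, as the box, knob and plate show, so the true value is ≈98.8. The pointer's red part is at (603,155) in the right panel, and the leg is at ≈95.9. Drawing about 3 mm more.

```bash
python3 -m inch '[[[1.5,0,0],[0,0,0]],[[3,0,0],[0,0,0]],[[3,0,0],[0,0,0]],[[3,0,0],[0,0,0]]]' ; python3 - <<'E'
from h import *
s,M,t=tool();print(t)
a=np.mean([read_camera("top").astype(float) for _ in range(6)],0).astype(np.uint8);cv2.imwrite("pics/avg4.png",a)
up=lambda i:cv2.resize(i[218:314,358:518],None,fx=5,fy=5,interpolation=cv2.INTER_CUBIC)
w=lambda u,v,z:(Rm.T@(cast("top",*crop(u,v),z)[:2]-o))*1e3
b=up(cv2.imread("pics/top0.png"))
for n in("avg3","avg4"):
    A=up(cv2.imread(f"pics/{n}.png"));
    for (x0,x1,y0,y1,z) in((200,262,178,236,.06),(200,275,178,236,.07),(228,264,188,228,.08)):
        r=cv2.matchTemplate(A[130:260,40:170],b[y0:y1,x0:x1],cv2.TM_CCOEFF_NORMED);_,v,_,m=cv2.minMaxLoc(r)
        print(n,round(v,2),"leg x",(42+w(m[0]+40,m[1]+130,z)-w(x0,y0,z))[0].round(2))
for n in("top0","avg3","avg4"):
    A=up(cv2.imread(f"pics/{n}.png")).astype(float);red=A[...,2]-np.maximum(A[...,1],A[...,0])
    for nm,(x0,x1,y0,y1) in dict(ptr=(265,300,270,300) if n=="top0" else (130,180,240,270),clip=(125,170,288,320)).items():
        # red excess over blue, with G~B => pure red
        p=A[y0:y1,x0:x1];e=(p[...,2]-p[...,1])-0.6*np.abs(p[...,1]-p[...,0]);e=np.clip(e-0.6*e.max(),0,None)
        Y,X=np.mgrid[y0:y1,x0:x1];c=(e*X).sum()/e.sum(),(e*Y).sum()/e.sum();print(n,nm,np.round(c,1),w(*c,.0165).round(1))
E
```

```text
time: 10.0
position: [0.4669, -0.1424, 0.0331]
orientation: [-0.0, 0.752, 0.659, -0.0]
ft_force: [0.6, -3.7, -0.4]
gripper_width: 0.998
grasp_force: 2.0
[89.6, 6.6, 33.1]
avg3 0.94 leg x 95.79
avg3 0.95 leg x 95.25
avg3 0.94 leg x 95.19
avg4 0.94 leg x 98.77
avg4 0.95 leg x 98.27
avg4 0.93 leg x 98.11
top0 ptr [279.7 278.9] [43.  25.7]
top0 clip [145.6 302.7] [99.9 44.8]
avg3 ptr [160.6 261.5] [95.9 25.9]
avg3 clip [145.2 303. ] [100.1  44.9]
avg4 ptr [152.8 261.8] [99.3 26.6]
avg4 clip [145.3 303. ] [100.   44.9]
```

```bash
python3 -m inch '[[[0.7,0,0],[0,0,0]],[[0.7,0,0],[0,0,0]],[[0.7,0,0],[0,0,0]],[[0.7,0,0],[0,0,0]],[[0.7,0,0],[0,0,0]],[[0.7,0,0],[0,0,0]],[[0.7,0,0],[0,0,0]],[[0.7,0,0],[0,0,0]]]' 0 35 ; python3 - <<'E'
from h import *
s,M,t=tool();print(t,s["gripper_width"]*85,Rm.T@s["ft_force"][:2],s["ft_force"][2])
a=np.mean([read_camera("top").astype(float) for _ in range(6)],0).astype(np.uint8);cv2.imwrite("pics/avg5.png",a)
up=lambda i:cv2.resize(i[218:314,358:518],None,fx=5,fy=5,interpolation=cv2.INTER_CUBIC)
w=lambda u,v,z:(Rm.T@(cast("top",*crop(u,v),z)[:2]-o))*1e3
A=up(a);b=up(cv2.imread("pics/top0.png"));cv2.imwrite("pics/t5.png",A)
r=cv2.matchTemplate(A[130:260,40:170],b[178:236,200:275],cv2.TM_CCOEFF_NORMED);_,v,_,m=cv2.minMaxLoc(r)
print(v,"leg x",(42+w(m[0]+40,m[1]+130,.07)-w(200,178,.07))[0])
for nm,(x0,x1,y0,y1) in dict(ptr=(130,180,240,270),clip=(125,170,288,320)).items():
    p=A[y0:y1,x0:x1].astype(float);e=(p[...,2]-p[...,1])-0.6*np.abs(p[...,1]-p[...,0]);e=np.clip(e-0.6*e.max(),0,None)
    Y,X=np.mgrid[y0:y1,x0:x1];c=(e*X).sum()/e.sum(),(e*Y).sum()/e.sum();print(nm,np.round(c,1),w(*c,.0165).round(1))
E
```

```text
time: 11.1
position: [0.4695, -0.1424, 0.034]
orientation: [0.002, 0.752, 0.659, 0.002]
ft_force: [6.5, -3.6, 2.1]
gripper_width: 0.299
grasp_force: 38.9
[89.9, 4.1, 34.0] 25.4458327096201 [-2.71642708 -6.87543813] 2.0645485944882056
0.9464849829673767 leg x 98.68039344674442
ptr [152.3 256.9] [99.8 24.5]
clip [145.3 303. ] [100.   44.9]
```

View pics/t5.png

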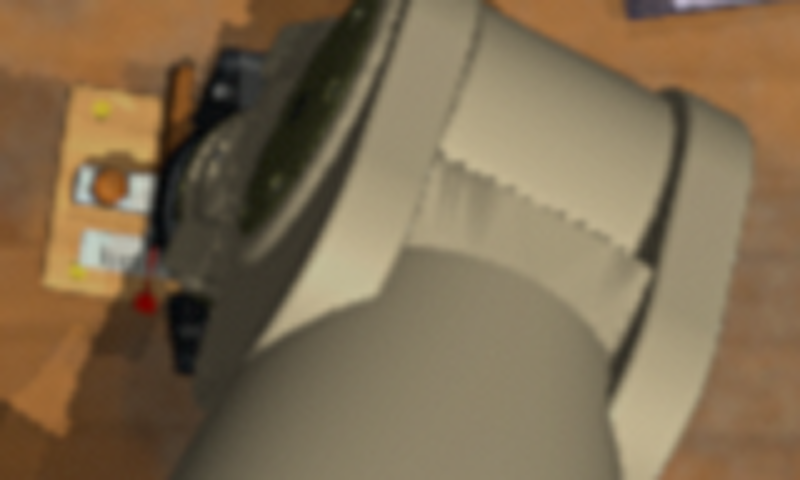

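Top crop: the pointer tip at (152,257) is in line with the clip (145,303), with readings 99.8 against 100.0. The grip has stopped on leg plus lever. I'll let it settle and check the lever by its orange pixels in the side view.

```bash
python3 -m inch '[[[0,0,0],[0,0,0]],[[0,0,0],[0,0,0]],[[0,0,0],[0,0,0]],[[0,0,0],[0,0,0]],[[0,0,0],[0,0,0]]]' ; python3 - <<'E'
from h import *
s,M,t=tool();print(t,s["gripper_width"]*85)
now=np.mean([read_camera("side").astype(float) for _ in range(4)],0).astype(np.uint8);cv2.imwrite("pics/s6.png",now)
x0,y0=220,230
a=cv2.resize(now[230:350,220:380],None,fx=5,fy=5,interpolation=cv2.INTER_CUBIC)
for n,im in(("before",cv2.imread("pics/s3.png")),("now",a)):
    h=cv2.cvtColor(im,cv2.COLOR_BGR2HSV);k=((h[...,0]>4)&(h[...,0]<16)&(h[...,1]>215)&(h[...,2]>70)).astype(np.uint8);k[:,:320]=0;k[:200]=0;k[360:]=0;k[:,480:]=0
    N,l,st,c=cv2.connectedComponentsWithStats(k)
    for i in range(1,N):
        if st[i,4]>20: print(n,c[i].round(),st[i])
for y in(16,16+84*np.sin(.1),16+84*np.sin(.2)):
    for x,z in((104,62),(104,40),(60,62)): 
        yy=16+(y-16)*(x-20)/84;u=proj("side",wpt(x+1.2,yy-.9,z));print(round(y,1),(x,z),((u-[220,230]+.5)*5-.5).round())
E
```

```text
time: 11.9
position: [0.4695, -0.1424, 0.034]
orientation: [0.002, 0.752, 0.659, 0.002]
ft_force: [6.4, -3.2, 1.9]
gripper_width: 0.301
grasp_force: 38.9
[89.9, 4.0, 34.0] 25.551055453947114
before [375. 259.] [369 227  15  63 675]
before [360. 316.] [353 303  15  23 173]
now [403. 262.] [383 227  37  72 978]
now [359. 315.] [349 304  18  18 152]
16 (104, 62) [413. 218.]
16 (104, 40) [413. 260.]
16 (60, 62) [395. 264.]
24.4 (104, 62) [395. 216.]
24.4 (104, 40) [395. 259.]
24.4 (60, 62) [386. 264.]
32.7 (104, 62) [377. 215.]
32.7 (104, 40) [377. 257.]
32.7 (60, 62) [377. 263.]
```

The lever's right edge is at 420 px, against 421 predicted when closed, so it is closed. The pointer is at the mark and the knob at zero.

```bash
python3 -c "from workcell import close_job; print(close_job())"
```

```text
the job is handed in; nothing more can be done
None
```

I turned the knob to its zero stop, drew the leg to the red mark, then squeezed the lever closed, and handed the job in with the gripper still holding both. The camera put the pointer within about 0.2 mm of the clip, and the run took about 12 s.

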